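# Slide the oil bottle home in its bay

### The arm

A 7-joint arm with a two-finger parallel gripper is mounted at the origin on a cart in front of the work surface, level with it; the furniture and walls round the work are solid. World frame = base frame: x ahead of the robot, y to its left, z up, the work surface at z = 0. Lengths are in m, angles in rad, forces in N, time in s.
With the tool pointing down it reaches from about 0.425 to 0.875 m from the base axis. Payload 9.9 kg.
Tool frame: the origin (TCP) lies between the finger pads, 19 mm behind the fingertips; this is the grasp point; z points along the fingers, y is the line along which they close (so a half turn about z gives the same grasp; the last joint's range is limited). The gripper opens to 85 mm and grips with 20 to 120 N. Pads are 22 mm wide; open, the fingers measure 114 mm over their backs; the gripper's body (76 mm by 85 mm) begins 54 mm behind the grasp point. The pads swing forward as they close: fully open they stand 13 mm farther back than shut.
Start: joints at [-1.301, 0.576, 0.025, 1.437, -0.015, 1.129, -0.057], TCP at [0.234, 0.633, 0.25] pointing down, gripper open.
Joint ranges: [-2.76, 2.76], [-0.34, 2.15], [-1.52, 1.57], [0.19, 2.46], [-1.09, 4.23], [0.17, 1.99], [-2.82, 2.82]. Speed limits (rad/s): [2.22, 2.22, 3.01, 3.01, 3.14, 3.14, 3.14].

### API

Orientations are given as a unit quaternion [w, x, y, z].
In Python, from cell import * gives the robot as it stands.
- The arm moves only by the tool jog_arm, never from a script. Its argument "motion" is a list of rows, each a list of 2 entries, a list of its own where there are three numbers: the shift along the tool's x, y, z in m, then the turn, a rotation vector about the tool's x, y, z in degrees. A call has 1 to 12 rows; each row shifts and turns the commanded pose from where the row before left it, along the tool's axes as they then stand; what a row does not reach is not made up. A row lasts 1/10 s, in which the tool goes at most 50 mm and 8.59 degrees, less where a joint would pass 70% of its speed; a pose out of reach is approached as far as the arm can. A call with a gripper value outside its range is refused whole. "jaw" is the gripper's target within -1 to 1 (fully open at 1, half-way at 0, shut at -1), set as the call begins (left out, the last holds). The fingers move at their own pace and stop on an object; "newtons" is the grip in N (left out, the last holds). Time passes only in rows, so rows that do not move let the fingers close. It gives the time, the measured TCP pose, the force, the opening and the grip force at its end, in the units of the state.
- state(): the state, without advancing time (a new reading comes with each control period).
- capture(name): name is "scene" or "top" or "wrist"; returns the picture (400x640x3 uint8, red, green, blue); there is no depth.
- calibration(name): a dict with "fx", "fy", "cx", "cy" (pixels), "T" (4x4, takes a point from camera to world coordinates). Camera axes: x right, y up, looking along -z (the intrinsics and any distortion apply to the point x, -y, -z); pixel columns grow to the right and rows downward; lengths in m; the calibration is good to about 2 mm. A picture is of the moment at which its call begins: read the wrist's pose just before it. calibration takes no time and is no camera call; for the wrist camera it gives the pose at the moment of the call.
- sign_off(): hands the job in; it is judged then, once.
The state is a dict: "clock": time; "joint_pos": joint angles; "joint_velocities": joint speeds; "joint_torque": joint torques, N m; "tcp_pos": TCP position; "tcp_rot": TCP orientation; "contact_force": force on the tool from outside, world axes, zero at the start; "moment": the same for the moment, N m; "finger_gap": finger opening in m; "grip_force": force on a finger pad.
Only numpy, scipy, OpenCV 4.12 (cv2) and the standard library are available. Lean on these libraries where they do the work, as an engineer would, in place of code of your own. Each camera call takes 0.05 s, during which the arm holds its last target. There are 200 camera calls.

### The job

Put the tall oil bottle away: slide it over the counter into the middle of the open bay of the low wooden bottle rack, pushing it only near its foot so that it stays standing on the counter and never tips. Push on until it meets the sprung rubber pad in the bay and lean on it there with roughly 10 newtons (at least 5, never more than 16) for at least half a second, then ease off slowly enough that the pad does not throw it back, and leave it standing in the bay against the pad. Do not disturb the salt shaker or the garlic.

Things in the scene. Friction and masses are not known exactly. Their poses are not given: they have to be found in the camera images.
- oil_bottle: The tall clear glass bottle with a yellow cap and a little oil in it, standing loose on the counter 120 to 160 mm in front of the bay's mouth; square body with bevelled corners, 58 mm across the flats, turned any way; 268 mm tall, 0.43 kg (varies by 20 %). Origin at the centre of its underside, z up. Pushed higher than about 50 mm above the counter against the pad it topples.
- rack: Low wooden bottle bay, fixed to the counter: two side rails 36 mm high, 12 mm thick, 138 mm long, 82 mm free width between them, a 62 mm high back board, no floor (the bottle slides on the counter). Origin on the counter in the middle of the open mouth; +x leads straight into the bay, +y to the left going in, z up. In it stands a sprung rubber pad (see point back).
- back (a point): Middle of the back board's front face, 125 mm inside the mouth, 30 mm up. Before it a rubber pad, 70 mm wide, 6 to 54 mm above the counter, square to the bay. Its face is not reported and differs each time: 45 to 80 mm inside the mouth. It gives way inward at 1.6 N per mm from zero load for 20 mm, then is rigid; when let go it pushes the bottle back a little, or throws it if let go suddenly.
- salt: The salt shaker, 44 mm wide and 90 mm tall, loose, standing right of the bay about 90 mm inward of the mouth. Origin at the centre of its underside.
- garlic: The garlic bulb, 53 mm wide and high, loose, about 150 mm right of the lane in front of the mouth. Origin at the centre of its underside.

How it is judged:
By the outcome, as a careful person would: the job done as asked, in the order asked, and still so for the second after the job is handed in, with the robot touching nothing.
It also fails if it takes over 70 s, if anything falls off the work surface, if the arm or the gripper's body presses on something with over 40 N, if the wrist force passes 120 N, or if a joint passes its speed limit or range.

## Working session

There is one attempt and no reset: what is moved stays moved. The work goes in short steps, Python scripts to look and compute and a tool call to move; the robot and the scene stay as the last step left them, time stands still between calls to the robot, and variables do not carry over. Pictures are saved under pics/ and viewed, at most 10 in all, crops included, and the job is handed in when it is done.

Besides the shell and the picture viewer there is one more tool, called after ">>>" as a command line: name --argument value ..., lists and objects as JSON in quotes. jog_arm: Moves the arm, as the interface text tells. Its arguments: {"type":"object","properties":{"motion":{"type":"array","items":{"type":"array"}},"jaw":{"type":"number"},"newtons":{"type":"number"}},"required":["motion"]}

```bash
mkdir -p pics
python3 - <<'E'
from cell import *
import cv2,numpy as np
for n in ("scene","top"):
    im=capture(n); cv2.imwrite(f"pics/{n}0.png",cv2.cvtColor(im,cv2.COLOR_RGB2BGR))
    c=calibration(n); print(n,{k:(np.round(v,4).tolist()) for k,v in c.items()})
print(state())
E
```

```text
scene {'fx': 498.3812, 'fy': 498.3812, 'cx': 320.1369, 'cy': 201.5619, 'T': [[-0.9338, 0.2512, -0.255, 0.3634], [-0.3578, -0.675, 0.6452, 0.7458], [-0.01, 0.6937, 0.7202, 0.6648], [0.0, 0.0, 0.0, 1.0]]}
top {'fx': 517.7528, 'fy': 517.7528, 'cx': 322.3078, 'cy': 193.5473, 'T': [[0.02, 0.9988, -0.0437, 0.5414], [-0.9992, 0.0215, 0.0348, 0.2256], [0.0357, 0.0429, 0.9984, 0.9758], [0.0, 0.0, 0.0, 1.0]]}
{'clock': 0.1, 'joint_pos': array([-1.30082883,  0.57643417,  0.02483865,  1.43781034, -0.01497342,
        1.12901206, -0.05651505]), 'joint_velocities': array([-3.08907421e-04, -2.55665047e-03, -6.66982561e-05, -1.85065461e-03,
       -1.06294143e-03, -1.26562367e-03, -1.45623724e-03]), 'joint_torque': array([ 5.13032195e-03, -7.67290378e+01,  2.25782543e+00, -2.86597592e+01,
        1.60551217e-02,  8.61467561e-03,  7.67430663e-06]), 'tcp_pos': array([0.23370804, 0.63285031, 0.24924283]), 'tcp_rot': array([-8.34591366e-05,  1.75944879e-01,  9.84399742e-01, -7.35013375e-04]), 'contact_force': array([-0.66675048,  0.43565562,  0.02310281]), 'moment': array([ 0.01367231, -0.04609178,  0.01738561]), 'grip_force': 0.0, 'finger_gap': 0.08522235974632977}
```

View pics/scene0.png

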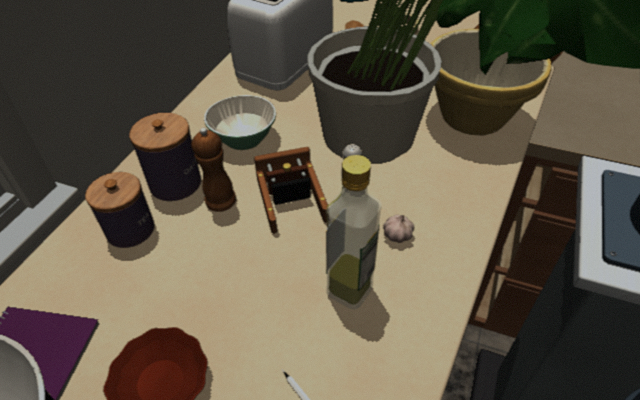

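View pics/top0.png

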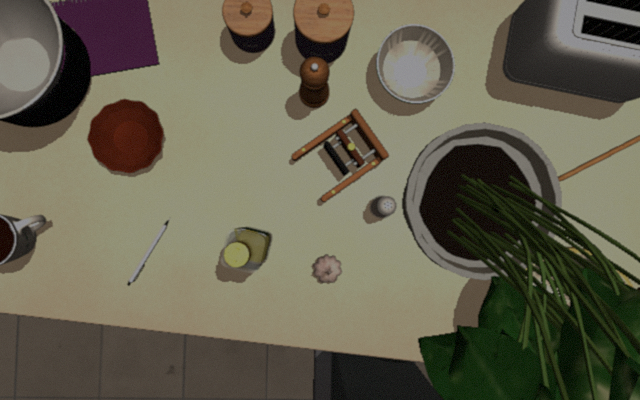

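The scene picture shows the bottle standing in front of the rack. In the top picture the cap is at (236,254) and the foot near (253,247). The rack's mouth ends are at (295,158) and (322,200), its back is near (370,135), the garlic is at (327,269) and the salt at (383,206). Next I'll enlarge both views for exact points.

Run:
```python
import cv2
a=cv2.imread("pics/top0.png")[100:280,210:400]; a=cv2.resize(a,None,fx=3.3,fy=3.3,interpolation=cv2.INTER_CUBIC)
cv2.imwrite("pics/topc.png",cv2.convertScaleAbs(a,alpha=1.5))
b=cv2.imread("pics/scene0.png")[140:315,240:430]; b=cv2.resize(b,None,fx=3.4,fy=3.4,interpolation=cv2.INTER_CUBIC)
cv2.imwrite("pics/scenec.png",cv2.convertScaleAbs(b,alpha=1.3))
```

```text
(no output)
```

View pics/topc.png

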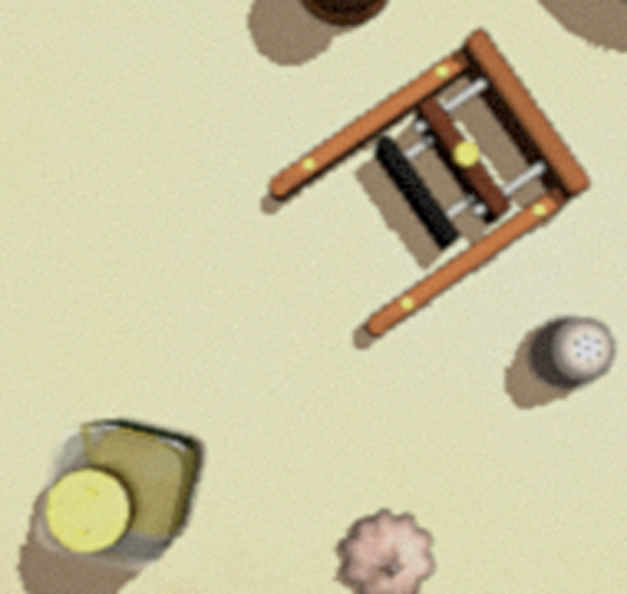

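View pics/scenec.png

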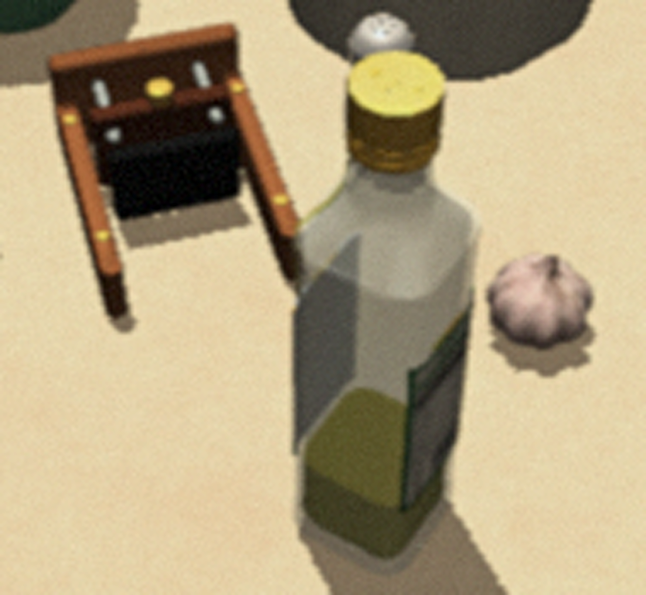

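Crop readings:
- **Top view:** rail brass dots at (308,163), (442,71), (406,302) and (540,209). Rail ends at (275,188) and (372,328). Pad face edge from (378,150) to (442,250). Cap at (88,510), garlic at (386,553), salt top at (584,347).
- **Scene view:** cap top at (396,84), and the bottle's bottom outline runs (303,535)–(385,562)–(445,492).

```bash
cat > h.py <<'E'
from cell import *
import cv2,numpy as np
def ray(n,u,v,z):
    c=calibration(n);T=np.array(c["T"])
    d=T[:3,:3]@np.array([(u-c["cx"])/c["fx"],-(v-c["cy"])/c["fy"],-1.]);o=T[:3,3]
    return o+d*(z-o[2])/d[2]
top=lambda p,z:ray("top",210+p[0]/3.3,100+p[1]/3.3,z)
sc=lambda p,z:ray("scene",240+p[0]/3.4,140+p[1]/3.4,z)
E
python3 - <<'E'
from h import *
np.set_printoptions(precision=4,suppress=True)
c=calibration("top"); print([k for k in c])
R={k:top(p,.036)[:2] for k,p in dict(l1=(308,163),l2=(442,71),r1=(406,302),r2=(540,209),le=(270,191),re=(368,331)).items()}
for k in R: print(k,R[k])
d=(R['l2']-R['l1'])+(R['r2']-R['r1']); yaw=np.arctan2(d[1],d[0]); d/=np.linalg.norm(d); n=np.array([-d[1],d[0]])
print("yaw",np.degrees(yaw),"rail spacing (94)",(R['l1']-R['r1'])@n, "via spacing yaw",np.degrees(np.arctan2(*(-(R['l1']-R['r1']))[[0,1]])))
m=(R['le']+R['re'])/2; print("mouth",m)
f=lambda P:np.array([(P[:2]-m)@d,(P[:2]-m)@n])
for nme,p,z in [("cap",(88,510),.268),("garlic",(386,553),.05),("salt",(584,347),.09),("padL",(378,150),.054),("padR",(442,250),.054),("back1",(478,32),.062),("back2",(585,185),.062)]:
    P=top(p,z); print(nme,P,f(P))
for nme,p,z in [("cap",(396,84),.268),("bl",(303,535),0),("b1",(312,545),0),("b2",(378,562),0),("b3",(400,558),0),("br",(445,492),0),("le",(117,318),0),("lt",(107,275),.036),("ld",(103,236),.036),("rd",(281,200),.036),("garl",(540,300),.027)]:
    P=sc(p,z); print("sc",nme,P,f(P))
E
```

```text
['fx', 'fy', 'cx', 'cy', 'T']
l1 [0.6622 0.2291]
l2 [0.7154 0.1559]
r1 [0.5866 0.1734]
r2 [0.6398 0.1   ]
le [0.6462 0.2497]
re [0.5701 0.194 ]
yaw -54.04141725369156 rail spacing (94) 0.09391502051891762 via spacing yaw -126.33803964134924
mouth [0.6082 0.2219]
cap [0.4871 0.3153 0.268 ] [-0.1467 -0.0431]
garlic [0.4501 0.1824 0.05  ] [-0.0609 -0.1511]
salt [0.5625 0.0831 0.09  ] [ 0.0855 -0.1184]
padL [0.6679 0.1912 0.054 ] [0.0599 0.0304]
padR [0.6143 0.1554 0.054 ] [ 0.0574 -0.034 ]
back1 [0.7323 0.1387 0.062 ] [0.1402 0.0516]
back2 [0.6506 0.0793 0.062 ] [ 0.1403 -0.0493]
sc cap [0.4852 0.3184 0.268 ] [-0.1504 -0.0428]
sc bl [0.5113 0.3394 0.    ] [-0.152  -0.0094]
sc b1 [0.5056 0.343  0.    ] [-0.1583 -0.012 ]
sc b2 [0.4745 0.3409 0.    ] [-0.1749 -0.0383]
sc b3 [0.4658 0.3354 0.    ] [-0.1755 -0.0486]
sc br [0.4571 0.2938 0.    ] [-0.147 -0.08 ]
sc le [0.6459 0.2505 0.    ] [-0.001   0.0473]
sc lt [0.6469 0.2535 0.036 ] [-0.0029  0.05  ]
sc ld [0.66   0.2301 0.036 ] [0.0238 0.0468]
sc rd [0.5843 0.1747 0.036 ] [ 0.0241 -0.047 ]
sc garl [0.4425 0.1865 0.027 ] [-0.0686 -0.1549]
```

>>> jog_arm --motion '[[[0, 0, 0], [0, 0, 8.4]], [[0, 0, 0], [0, 0, 8.4]], [[0, 0, 0], [0, 0, 8.4]], [[0, 0, 0], [0, 0, 8.4]], [[-0.03, 0, 0], [0, 0, 0]], [[-0.03, 0, 0], [0, 0, 0]], [[-0.03, 0, 0], [0, 0, 0]], [[-0.03, 0, 0], [0, 0, 0]], [[-0.03, 0, 0], [0, 0, 0]], [[-0.03, 0, 0], [0, 0, 0]], [[-0.03, 0.008, 0], [0, 0, 0]], [[-0.03, 0.008, 0], [0, 0, 0]]]' --jaw -0.3

```text
clock: 1.3
tcp_pos: [0.3888, 0.4477, 0.2498]
tcp_rot: [-0.0, 0.453, 0.892, -0.0]
contact_force: [0.4, 0.3, 1.1]
finger_gap: 0.0298
grip_force: 0.0
```

>>> jog_arm --motion '[[[0, 0, 0], [0, -8.4, 0]], [[0, 0, 0], [0, -8.4, 0]], [[0, 0, 0], [0, -8.4, 0]], [[0, 0, 0], [0, -8.4, 0]], [[0, 0, 0], [0, -8.4, 0]], [[0, 0, 0], [0, -8, 0]], [[0, 0, 0], [0, 0, 0]], [[0, 0, 0], [0, 0, 0]]]'

```text
clock: 2.1
tcp_pos: [0.3881, 0.4488, 0.2492]
tcp_rot: [0.376, 0.41, 0.808, -0.192]
contact_force: [0.8, -0.2, -0.2]
finger_gap: 0.0296
grip_force: 0.0
```

```bash
cat >> h.py <<'E'
m=np.array([.6082,.2219]);d=np.array([np.cos(np.radians(-54)),np.sin(np.radians(-54))]);n=np.array([-d[1],d[0]])
f=lambda P:np.array([(P[:2]-m)@d,(P[:2]-m)@n])
def rep():
    from scipy.spatial.transform import Rotation as Ro
    s=state();q=s["tcp_rot"];M=Ro.from_quat(q[[1,2,3,0]]).as_matrix();D=np.r_[d,0];N=np.r_[n,0]
    p=s["tcp_pos"];print("t",s["clock"],"rack xy z mm",np.round(np.r_[f(p),p[2]]*1e3,1),"gap",s["finger_gap"])
    print("tool x,y,z in (d,n,up):",np.round(np.array([D,N,[0,0,1]])@M,3).T.tolist())
    F=s["contact_force"];print("F d,n,z",np.round([F@D,F@N,F[2]],2),"q",np.round(s["joint_pos"],2))
    return s
E
python3 -c "
from h import *
rep()
cv2.imwrite('pics/s1.png',cv2.cvtColor(capture('scene'),cv2.COLOR_RGB2BGR))"
```

```text
t 2.1 rack xy z mm [-313.   -44.7  249.2] gap 0.02961455189007398
tool x,y,z in (d,n,up): [[-0.644, -0.003, -0.765], [-0.003, 1.0, -0.001], [0.765, 0.001, -0.644]]
F d,n,z [ 0.67  0.53 -0.19] q [-1.55  0.77  0.46  1.51  0.43  1.4  -0.68]
```

View pics/s1.png

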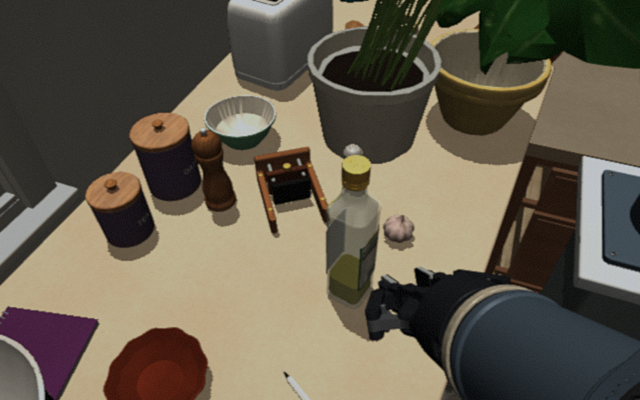

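The picture shows the gripper tilted behind the bottle, with the fingertips near (375,325) and clear of everything. I'll descend there.

>>> jog_arm --motion '[[[0.019, 0, 0.016], [0, 0, 0]], [[0.019, 0, 0.016], [0, 0, 0]], [[0.019, 0, 0.016], [0, 0, 0]], [[0.019, 0, 0.016], [0, 0, 0]], [[0.019, 0, 0.016], [0, 0, 0]], [[0.019, 0, 0.016], [0, 0, 0]], [[0.019, 0, 0.016], [0, 0, 0]], [[0.019, 0, 0.016], [0, 0, 0]], [[0.008, 0, 0.007], [0, 0, 0]], [[0.006, 0, 0.005], [0, 0, 0]], [[0, 0, 0], [0, 0, 0]], [[0, 0, 0], [0, 0, 0]]]'

```text
clock: 3.35
tcp_pos: [0.3892, 0.4486, 0.0341]
tcp_rot: [0.377, 0.411, 0.808, -0.191]
contact_force: [0.9, 0.8, 0.5]
finger_gap: 0.0297
grip_force: 0.0
```

```bash
python3 -c "
from h import *
rep()
a=cv2.cvtColor(capture('wrist'),cv2.COLOR_RGB2BGR)
b=cv2.resize(cv2.cvtColor(capture('top'),cv2.COLOR_RGB2BGR)[150:350,100:400],None,fx=2,fy=2)
cv2.imwrite('pics/w2.png',np.vstack([cv2.resize(a[:, :],(480,300)),b[100:400,60:540]]))"
```

```text
t 3.35 rack xy z mm [-312.1  -43.9   34.1] gap 0.0296587702710686
tool x,y,z in (d,n,up): [[-0.644, 0.0, -0.765], [-0.002, 1.0, 0.002], [0.765, 0.002, -0.644]]
F d,n,z [-0.08  1.18  0.47] q [-1.52  1.05  0.41  1.6   0.39  1.1  -0.86]
```

View pics/w2.png

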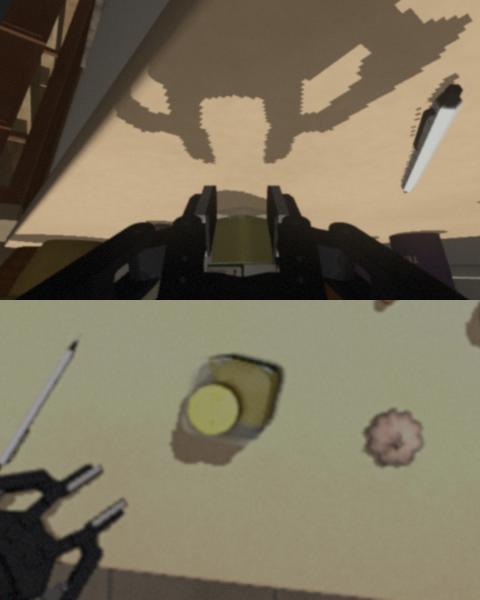

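>>> jog_arm --motion '[[[-0.02, 0, 0.027], [0, 0, 0]], [[-0.02, 0, 0.027], [0, 0, 0]], [[-0.005, 0, 0.013], [0, 0, 0]], [[0, 0, 0], [0, 0, 0]], [[0, 0, 0], [0, 0, 0]]]'

```text
clock: 3.95
tcp_pos: [0.4355, 0.3847, 0.0242]
tcp_rot: [0.376, 0.411, 0.808, -0.191]
contact_force: [0.6, 0.7, 0.5]
finger_gap: 0.0301
grip_force: 0.0
```

```bash
python3 -c "
from h import *
rep()
a=cv2.cvtColor(capture('wrist'),cv2.COLOR_RGB2BGR)
cv2.imwrite('pics/w3.png',cv2.convertScaleAbs(cv2.resize(a[220:400,220:420],(660,594),interpolation=2),alpha=1.5))"
```

```text
t 3.95 rack xy z mm [-233.2  -44.    24.2] gap 0.03013994574299445
tool x,y,z in (d,n,up): [[-0.644, -0.001, -0.765], [-0.003, 1.0, 0.0], [0.765, 0.002, -0.644]]
F d,n,z [-0.26  0.91  0.48] q [-1.45  1.04  0.44  1.72  0.46  0.95 -0.86]
```

View pics/w3.png

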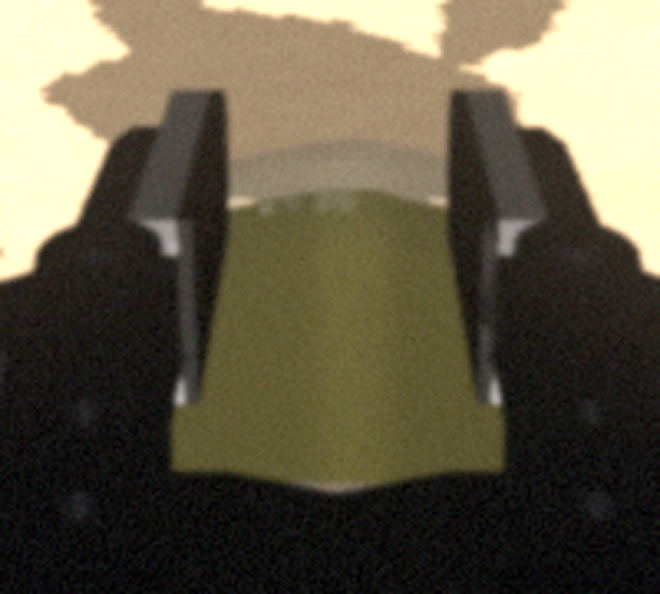

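The crop shows the bottle's rear corner centred between the fingers, with the vertex at x≈340 and the fingers at 228 and 450. It can be pushed corner-on with the fingers as a V-cage.

>>> jog_arm --motion '[[[-0.01, 0, 0.01], [0, 0, 0]], [[-0.01, 0, 0.01], [0, 0, 0]], [[-0.002, 0, 0.0024], [0, 0, 0]], [[-0.002, 0, 0.0024], [0, 0, 0]], [[-0.002, 0, 0.0024], [0, 0, 0]], [[-0.002, 0, 0.0024], [0, 0, 0]], [[-0.002, 0, 0.0024], [0, 0, 0]], [[-0.002, 0, 0.0024], [0, 0, 0]]]'

```text
clock: 4.8
tcp_pos: [0.4636, 0.3461, 0.0265]
tcp_rot: [0.377, 0.41, 0.808, -0.191]
contact_force: [-0.1, 1.6, -1.2]
finger_gap: 0.0299
grip_force: 0.8
```

```bash
cat > cap.py <<'E'
from h import *
rep()
for n in ("top","scene"):
    a=cv2.cvtColor(capture(n),cv2.COLOR_RGB2HSV); H,S,V=cv2.split(a)
    k=((H>22)&(H<34)&(S>100)&(V>110)).astype(np.uint8)
    c=max(cv2.findContours(k,0,2)[0],key=cv2.contourArea);(u,v),r=cv2.minEnclosingCircle(c);M=cv2.moments(c)
    if n=="top": P=ray(n,M['m10']/M['m00'],M['m01']/M['m00'],.268);print("cap top rack mm",np.round(f(P)*1e3,1),"px",round(u),round(v),round(r,1),cv2.contourArea(c))
E
python3 cap.py
```

```text
t 4.8 rack xy z mm [-185.5  -44.    26.5] gap 0.029910478989081904
tool x,y,z in (d,n,up): [[-0.643, -0.002, -0.766], [-0.003, 1.0, 0.0], [0.766, 0.003, -0.643]]
F d,n,z [-1.4   0.84 -1.21] q [-1.41  1.03  0.47  1.79  0.5   0.87 -0.86]
cap top rack mm [-116.1  -45.6] px 254 244 15.7 165.0
```

Run:
```python
from h import *
a=cv2.cvtColor(cv2.imread("pics/top0.png"),cv2.COLOR_BGR2HSV)
for p in [(236,254),(230,250),(258,245),(245,262),(200,200)]: print(p,a[p[1]-2:p[1]+3,p[0]-2:p[0]+3].reshape(-1,3).mean(0).round())
b=cv2.cvtColor(capture("top"),cv2.COLOR_RGB2HSV); cv2.imwrite("pics/x.png",cv2.cvtColor(b,cv2.COLOR_HSV2BGR))
for im in (a,b):
    H,S,V=cv2.split(im);k=cv2.morphologyEx(((H>24)&(H<34)&(S>110)&(V>150)).astype(np.uint8),cv2.MORPH_OPEN,np.ones((3,3)))
    for c in cv2.findContours(k,0,2)[0]:
        if cv2.contourArea(c)>60:
            (u,v),r=cv2.minEnclosingCircle(c);print(u,v,r,cv2.contourArea(c),f(ray("top",u,v,.268)).round(4))
```

```text
(236, 254) [ 30.  94. 147.]
(230, 250) [ 30.  96. 146.]
(258, 245) [ 26. 100. 111.]
(245, 262) [ 27.  98. 116.]
(200, 200) [ 30.  43. 147.]
```

```bash
cat > cap.py <<'E'
from h import *
def cap(im):
    H,S,V=cv2.split(im);k=cv2.morphologyEx(((H>24)&(H<34)&(S>75)&(V>130)).astype(np.uint8),cv2.MORPH_OPEN,np.ones((3,3)))
    for c in cv2.findContours(k,0,2)[0]:
        if cv2.contourArea(c)>100:
            (u,v),r=cv2.minEnclosingCircle(c);print("cap px",round(u),round(v),round(r,1),cv2.contourArea(c),"rack mm",(f(ray("top",u,v,.268))*1e3).round(1))
if __name__=="__main__":
    rep();cap(cv2.cvtColor(capture("top"),cv2.COLOR_RGB2HSV))
E
python3 -c "
from cap import *
cap(cv2.cvtColor(cv2.imread('pics/top0.png'),cv2.COLOR_BGR2HSV))"; python3 cap.py
```

```text
cap px 236 254 12.2 420.5 rack mm [-147.5  -42.3]
t 4.95 rack xy z mm [-184.9  -44.4   26.7] gap 0.02969487525544247
tool x,y,z in (d,n,up): [[-0.643, -0.001, -0.766], [-0.002, 1.0, -0.0], [0.766, 0.001, -0.643]]
F d,n,z [-0.23  0.56 -0.79] q [-1.41  1.03  0.47  1.79  0.5   0.87 -0.86]
cap px 241 253 12.2 421.5 rack mm [-140.   -44.5]
```

>>> jog_arm --motion '[[[-0.0021, 0.0014, 0.0025], [0, 0, 0]], [[-0.0021, 0.0014, 0.0025], [0, 0, 0]], [[-0.0021, 0.0014, 0.0025], [0, 0, 0]], [[-0.0021, 0.0014, 0.0025], [0, 0, 0]], [[-0.0021, 0.0014, 0.0025], [0, 0, 0]], [[-0.0021, 0.0014, 0.0025], [0, 0, 0]], [[-0.0021, 0.0014, 0.0025], [0, 0, 0]], [[-0.0021, 0.0014, 0.0025], [0, 0, 0]], [[-0.0021, 0.0014, 0.0025], [0, 0, 0]], [[-0.0021, 0.0014, 0.0025], [0, 0, 0]], [[-0.0021, 0.0014, 0.0025], [0, 0, 0]], [[-0.0021, 0.0014, 0.0025], [0, 0, 0]]]'

```text
clock: 6.2
tcp_pos: [0.5005, 0.3237, 0.0266]
tcp_rot: [0.377, 0.411, 0.808, -0.191]
contact_force: [-1.6, 0.0, -0.9]
finger_gap: 0.0299
grip_force: 0.9
```

```bash
python3 cap.py
```

```text
t 6.2 rack xy z mm [-145.7  -27.3   26.6] gap 0.029891981649705246
tool x,y,z in (d,n,up): [[-0.643, -0.001, -0.766], [-0.002, 1.0, -0.0], [0.766, 0.002, -0.643]]
F d,n,z [-0.96 -1.32 -0.91] q [-1.35  1.03  0.48  1.79  0.53  0.82 -0.83]
cap px 258 226 12.3 416.5 rack mm [-101.2  -27.8]
```

>>> jog_arm --motion '[[[-0.0021, 0.0017, 0.0025], [0, 0, 0]], [[-0.0021, 0.0017, 0.0025], [0, 0, 0]], [[-0.0021, 0.0017, 0.0025], [0, 0, 0]], [[-0.0021, 0.0017, 0.0025], [0, 0, 0]], [[-0.0021, 0.0017, 0.0025], [0, 0, 0]], [[-0.0021, 0.0017, 0.0025], [0, 0, 0]], [[-0.0021, 0.0017, 0.0025], [0, 0, 0]], [[-0.0021, 0.0017, 0.0025], [0, 0, 0]], [[-0.0021, 0.0017, 0.0025], [0, 0, 0]], [[-0.0021, 0.0017, 0.0025], [0, 0, 0]], [[-0.0021, 0.0017, 0.0025], [0, 0, 0]], [[-0.0021, 0.0017, 0.0025], [0, 0, 0]]]'

```text
clock: 7.45
tcp_pos: [0.5401, 0.3041, 0.0267]
tcp_rot: [0.377, 0.411, 0.808, -0.191]
contact_force: [-2.7, 0.9, -1.2]
finger_gap: 0.0298
grip_force: 0.9
```

```bash
python3 cap.py; python3 -c "
from h import *
b=cv2.resize(cv2.cvtColor(capture('top'),cv2.COLOR_RGB2BGR)[100:280,210:400],None,fx=3.3,fy=3.3,interpolation=2)
cv2.imwrite('pics/t4.png',cv2.convertScaleAbs(b,alpha=1.5))"
```

```text
t 7.45 rack xy z mm [-106.5   -6.8   26.7] gap 0.029753069012680888
tool x,y,z in (d,n,up): [[-0.643, -0.001, -0.766], [-0.002, 1.0, -0.0], [0.766, 0.002, -0.643]]
F d,n,z [-2.34 -1.6  -1.21] q [-1.29  1.04  0.5   1.77  0.56  0.79 -0.8 ]
cap px 273 197 12.3 417.5 rack mm [-62.   -7.5]
```

View pics/t4.png

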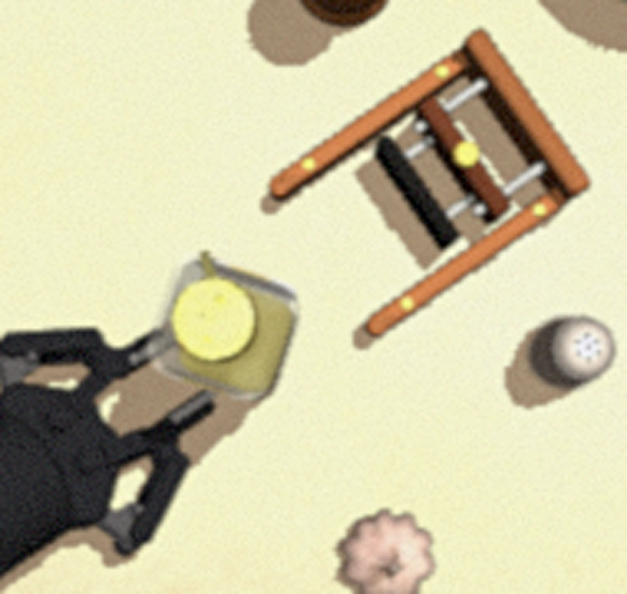

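The picture shows the bottle at (225,325), upright and a little turned clockwise. It's just before the mouth and still about 7 mm right of the bay's middle. Garlic and salt haven't moved.

>>> jog_arm --motion '[[[-0.0021, 0.0014, 0.0025], [0, 0, 0]], [[-0.0021, 0.0014, 0.0025], [0, 0, 0]], [[-0.0021, 0.0014, 0.0025], [0, 0, 0]], [[-0.0021, 0.0014, 0.0025], [0, 0, 0]], [[-0.0021, 0.0014, 0.0025], [0, 0, 0]], [[-0.0021, 0, 0.0025], [0, 0, 0]], [[-0.0021, 0, 0.0025], [0, 0, 0]], [[-0.0021, 0, 0.0025], [0, 0, 0]], [[-0.0021, 0, 0.0025], [0, 0, 0]], [[-0.0021, 0, 0.0025], [0, 0, 0]], [[-0.0021, 0, 0.0025], [0, 0, 0]], [[-0.0021, 0, 0.0025], [0, 0, 0]]]'

```text
clock: 8.75
tcp_pos: [0.5687, 0.2765, 0.0267]
tcp_rot: [0.377, 0.411, 0.808, -0.191]
contact_force: [-1.6, 1.3, 0.8]
finger_gap: 0.03
grip_force: 1.1
```

```bash
python3 cap.py
```

```text
t 8.75 rack xy z mm [-67.4   0.2  26.7] gap 0.03003237308850876
tool x,y,z in (d,n,up): [[-0.643, -0.001, -0.766], [-0.002, 1.0, -0.0], [0.766, 0.002, -0.643]]
F d,n,z [-1.97 -0.55  0.82] q [-1.24  1.05  0.52  1.78  0.59  0.74 -0.78]
cap px 294 177 12.2 367.5 rack mm [-23.1   0.1]
```

>>> jog_arm --motion '[[[-0.0021, 0, 0.0025], [0, 0, 0]], [[-0.0021, 0, 0.0025], [0, 0, 0]], [[-0.0021, 0, 0.0025], [0, 0, 0]], [[-0.0021, 0, 0.0025], [0, 0, 0]], [[-0.0021, 0, 0.0025], [0, 0, 0]], [[-0.0021, 0, 0.0025], [0, 0, 0]], [[-0.0021, 0, 0.0025], [0, 0, 0]], [[-0.0021, 0, 0.0025], [0, 0, 0]], [[-0.0021, 0, 0.0025], [0, 0, 0]], [[-0.0013, 0, 0.0015], [0, 0, 0]], [[-0.0013, 0, 0.0015], [0, 0, 0]], [[-0.0013, 0, 0.0015], [0, 0, 0]]]'

```text
clock: 10.0
tcp_pos: [0.5895, 0.2481, 0.0268]
tcp_rot: [0.377, 0.411, 0.808, -0.191]
contact_force: [-0.6, 1.1, -1.3]
finger_gap: 0.0297
grip_force: 1.0
```

```bash
python3 cap.py;  python3 -c "
from h import *
b=cv2.resize(cv2.cvtColor(capture('top'),cv2.COLOR_RGB2BGR)[100:280,210:400],None,fx=3.3,fy=3.3,interpolation=2)
cv2.imwrite('pics/t5.png',cv2.convertScaleAbs(b,alpha=1.5))"
```

```text
t 10.0 rack xy z mm [-32.2   0.3  26.8] gap 0.029672144111925657
tool x,y,z in (d,n,up): [[-0.643, -0.002, -0.766], [-0.002, 1.0, -0.0], [0.766, 0.002, -0.643]]
F d,n,z [-1.23  0.18 -1.26] q [-1.2   1.05  0.54  1.8   0.63  0.69 -0.78]
cap px 315 162 12.4 355.5 rack mm [12.7 -0.3]
```

View pics/t5.png

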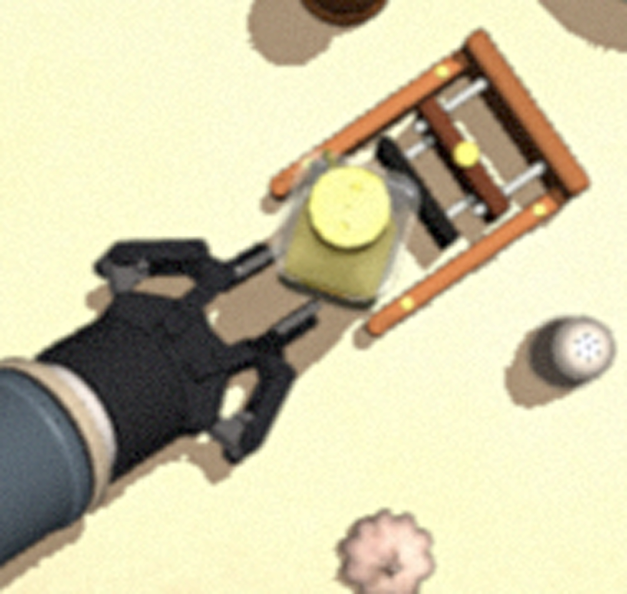

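The picture shows the bottle inside the bay with its cap at (350,207). It sits between the rails with its front corner almost at the pad, and the fingers are clear of both rails. From here I advance in 1 mm steps, watching the force.

>>> jog_arm --motion '[[[-0.00064, 0, 0.00077], [0, 0, 0]], [[-0.00064, 0, 0.00077], [0, 0, 0]], [[-0.00064, 0, 0.00077], [0, 0, 0]], [[-0.00064, 0, 0.00077], [0, 0, 0]], [[-0.00064, 0, 0.00077], [0, 0, 0]], [[-0.00064, 0, 0.00077], [0, 0, 0]], [[-0.00064, 0, 0.00077], [0, 0, 0]], [[-0.00064, 0, 0.00077], [0, 0, 0]], [[-0.00064, 0, 0.00077], [0, 0, 0]], [[-0.00064, 0, 0.00077], [0, 0, 0]], [[0, 0, 0], [0, 0, 0]]]'

```text
clock: 11.2
tcp_pos: [0.5954, 0.2399, 0.0268]
tcp_rot: [0.377, 0.411, 0.808, -0.192]
contact_force: [0.3, 1.0, -0.9]
finger_gap: 0.0299
grip_force: 0.7
```

```bash
python3 cap.py
```

```text
t 11.2 rack xy z mm [-22.    0.2  26.8] gap 0.029917276105633384
tool x,y,z in (d,n,up): [[-0.643, -0.001, -0.766], [-0.002, 1.0, -0.0], [0.766, 0.002, -0.643]]
F d,n,z [-0.68  0.82 -0.85] q [-1.19  1.05  0.55  1.81  0.64  0.68 -0.77]
cap px 321 158 12.4 424.0 rack mm [22.8 -0.3]
```

>>> jog_arm --motion '[[[-0.00064, 0, 0.00077], [0, 0, 0]], [[-0.00064, 0, 0.00077], [0, 0, 0]], [[-0.00064, 0, 0.00077], [0, 0, 0]], [[-0.00064, 0, 0.00077], [0, 0, 0]], [[-0.00064, 0, 0.00077], [0, 0, 0]], [[0, 0, 0], [0, 0, 0]]]'

```text
clock: 11.85
tcp_pos: [0.5982, 0.2366, 0.0267]
tcp_rot: [0.377, 0.41, 0.808, -0.191]
contact_force: [-3.4, 4.5, 1.7]
finger_gap: 0.0297
grip_force: 2.5
```

```bash
python3 cap.py
```

```text
t 11.85 rack xy z mm [-17.8   0.5  26.7] gap 0.029719305141081172
tool x,y,z in (d,n,up): [[-0.643, -0.002, -0.766], [-0.003, 1.0, 0.0], [0.766, 0.002, -0.643]]
F d,n,z [-5.7  -0.11  1.7 ] q [-1.18  1.05  0.55  1.81  0.64  0.67 -0.77]
cap px 323 156 12.2 416.5 rack mm [26.4 -0.2]
```

>>> jog_arm --motion '[[[-0.00032, 0, 0.000385], [0, 0, 0]], [[-0.00032, 0, 0.000385], [0, 0, 0]], [[-0.00032, 0, 0.000385], [0, 0, 0]], [[-0.00032, 0, 0.000385], [0, 0, 0]], [[-0.00032, 0, 0.000385], [0, 0, 0]], [[-0.00032, 0, 0.000385], [0, 0, 0]], [[0, 0, 0], [0, 0, 0]], [[0, 0, 0], [0, 0, 0]]]'

```text
clock: 12.7
tcp_pos: [0.5997, 0.2351, 0.0265]
tcp_rot: [0.376, 0.41, 0.809, -0.191]
contact_force: [-5.9, 6.7, 4.6]
finger_gap: 0.0297
grip_force: 4.5
```

```bash
python3 cap.py
```

```text
t 12.7 rack xy z mm [-15.7   0.9  26.5] gap 0.029657568839837483
tool x,y,z in (d,n,up): [[-0.644, -0.002, -0.765], [-0.004, 1.0, 0.001], [0.765, 0.003, -0.644]]
F d,n,z [-8.89 -0.8   4.59] q [-1.18  1.05  0.55  1.81  0.64  0.66 -0.77]
cap px 324 155 12.2 355.0 rack mm [28.2  0.1]
```

>>> jog_arm --motion '[[[-0.00032, 0, 0.000385], [0, 0, 0]], [[-0.00032, 0, 0.000385], [0, 0, 0]], [[0, 0, 0], [0, 0, 0]], [[0, 0, 0], [0, 0, 0]], [[0, 0, 0], [0, 0, 0]], [[0, 0, 0], [0, 0, 0]], [[0, 0, 0], [0, 0, 0]], [[0, 0, 0], [0, 0, 0]], [[0, 0, 0], [0, 0, 0]], [[0, 0, 0], [0, 0, 0]], [[0, 0, 0], [0, 0, 0]], [[0, 0, 0], [0, 0, 0]]]'

```text
clock: 13.95
tcp_pos: [0.6002, 0.2346, 0.0265]
tcp_rot: [0.376, 0.41, 0.809, -0.19]
contact_force: [-8.8, 8.1, 5.2]
finger_gap: 0.0296
grip_force: 5.2
```

```bash
python3 cap.py
```

```text
t 13.95 rack xy z mm [-15.    1.   26.5] gap 0.029638272886969467
tool x,y,z in (d,n,up): [[-0.644, -0.002, -0.765], [-0.004, 1.0, 0.001], [0.765, 0.004, -0.644]]
F d,n,z [-11.72  -2.35   5.18] q [-1.18  1.05  0.55  1.81  0.64  0.66 -0.77]
cap px 325 155 12.3 358.0 rack mm [28.8  0.1]
```

About 11 N has been held for over a second. I'm easing off at 5 mm/s.

>>> jog_arm --motion '[[[0.00032, 0, -0.000385], [0, 0, 0]], [[0.00032, 0, -0.000385], [0, 0, 0]], [[0.00032, 0, -0.000385], [0, 0, 0]], [[0.00032, 0, -0.000385], [0, 0, 0]], [[0.00032, 0, -0.000385], [0, 0, 0]], [[0.00032, 0, -0.000385], [0, 0, 0]], [[0.00032, 0, -0.000385], [0, 0, 0]], [[0.00032, 0, -0.000385], [0, 0, 0]], [[0.00032, 0, -0.000385], [0, 0, 0]], [[0.00032, 0, -0.000385], [0, 0, 0]], [[0.00032, 0, -0.000385], [0, 0, 0]], [[0.00032, 0, -0.000385], [0, 0, 0]]]'

```text
clock: 15.2
tcp_pos: [0.5971, 0.2373, 0.0269]
tcp_rot: [0.377, 0.411, 0.808, -0.192]
contact_force: [-0.9, 0.8, 0.2]
finger_gap: 0.0297
grip_force: 0.9
```

>>> jog_arm --motion '[[[0.00026, 0, -0.00031], [0, 0, 0]], [[0.00026, 0, -0.00031], [0, 0, 0]], [[0.00026, 0, -0.00031], [0, 0, 0]], [[0.00026, 0, -0.00031], [0, 0, 0]], [[0.00026, 0, -0.00031], [0, 0, 0]], [[0.00026, 0, -0.00031], [0, 0, 0]], [[0.00026, 0, -0.00031], [0, 0, 0]], [[0.00026, 0, -0.00031], [0, 0, 0]], [[0.00026, 0, -0.00031], [0, 0, 0]], [[0.00026, 0, -0.00031], [0, 0, 0]], [[0.00026, 0, -0.00031], [0, 0, 0]], [[0.00026, 0, -0.00031], [0, 0, 0]]]'

```text
clock: 16.4
tcp_pos: [0.5942, 0.2416, 0.0267]
tcp_rot: [0.377, 0.411, 0.808, -0.191]
contact_force: [1.2, 0.1, 1.0]
finger_gap: 0.03
grip_force: 0.0
```

```bash
python3 cap.py
```

```text
t 16.4 rack xy z mm [-24.2   0.3  26.7] gap 0.030003428366003292
tool x,y,z in (d,n,up): [[-0.643, -0.001, -0.766], [-0.002, 1.0, -0.0], [0.766, 0.002, -0.643]]
F d,n,z [0.62 1.02 0.96] q [-1.19  1.05  0.55  1.81  0.63  0.68 -0.77]
cap px 323 157 12.3 417.5 rack mm [25.4 -0.3]
```

The bottle stays put and the fingers are off it, so I retreat straight back.

>>> jog_arm --motion '[[[0.0013, 0, -0.0015], [0, 0, 0]], [[0.0026, 0, -0.0031], [0, 0, 0]], [[0.0064, 0, -0.0077], [0, 0, 0]], [[0.0064, 0, -0.0077], [0, 0, 0]], [[0.0128, 0, -0.0153], [0, 0, 0]], [[0.0128, 0, -0.0153], [0, 0, 0]], [[0.0128, 0, -0.0153], [0, 0, 0]], [[0.01, 0, -0.02], [0, 0, 0]], [[0, 0, -0.02], [0, 0, 0]], [[0, 0, 0], [0, 0, 0]], [[0, 0, 0], [0, 0, 0]]]'

```text
clock: 17.55
tcp_pos: [0.5215, 0.3414, 0.0449]
tcp_rot: [0.377, 0.41, 0.808, -0.191]
contact_force: [0.4, -1.2, 0.2]
finger_gap: 0.0295
grip_force: 0.0
```

```bash
python3 cap.py;  python3 -c "
from h import *
b=cv2.cvtColor(capture('top'),cv2.COLOR_RGB2BGR)[100:290,200:400]
a=cv2.cvtColor(capture('scene'),cv2.COLOR_RGB2BGR)[90:280,220:420]
cv2.imwrite('pics/f.png',cv2.convertScaleAbs(cv2.resize(np.hstack([b,a]),None,fx=2,fy=2),alpha=1.4))"
```

```text
t 17.55 rack xy z mm [-1.477e+02  1.000e-01  4.490e+01] gap 0.029484988694731595
tool x,y,z in (d,n,up): [[-0.643, -0.002, -0.766], [-0.003, 1.0, 0.0], [0.766, 0.003, -0.643]]
F d,n,z [ 1.2  -0.43  0.23] q [-1.33  1.02  0.48  1.71  0.53  0.89 -0.78]
cap px 323 157 12.3 336.5 rack mm [25.5 -0.3]
```

View pics/f.png

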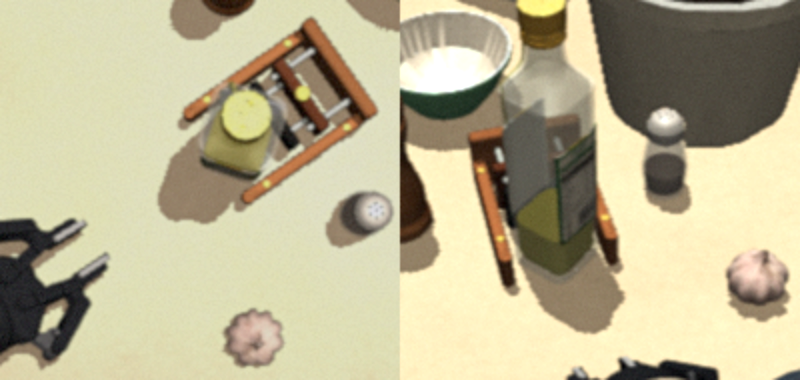

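The final picture shows the bottle standing upright in the bay against the pad, with its cap at (247,115). Salt and garlic haven't moved, and the gripper is well clear.

```bash
python3 -c "
from cell import *
print(sign_off())"
```

```text
the job is handed in; nothing more can be done
None
```

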